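Stand the mixer post and present the offset tube holder level above it

TASK

Stand the tall steel post upright in the mixer's socket, fully home, and let go of it. Then lift the offset tube holder by its balance point and hold it level, the same way up as it lies, with the eye in its heavy boss centred about 3 cm above the top of the post, and finish while still holding it there, clear of everything. Leave the short post, the bottle and the beaker alone.

Things in the scene. Friction and masses are not known exactly. Their poses are not given: they have to be found in the camera images.
- tall_post: the longer of two plain round steel posts standing in the rack, 16 mm in diameter, 100 mm long, 0.15 kg; origin at the centre of its foot, z up. It starts 25 mm deep in either hole of the rack (75 mm stands out). The rack is a fixed grey block 60 x 140 x 35 mm, its two holes 80 mm apart along its long side
- tall_post_tip (a point): centre of the top face of the tall post, 100 mm above its foot
- short_post: the shorter steel post, 16 mm in diameter, 60 mm long, in the other hole of the rack (35 mm stands out); origin at the centre of its foot. A bystander
- socket (a point): centre of the mouth of the round bore in the aluminium block (56 x 56 mm, 34 mm high) on top of the mixer, 70 mm above the bench; axis vertical. The bore is 18.5 mm wide and 32 mm deep, with a small lead-in chamfer, so a post that is home stands with its foot 38 mm and its top 138 mm above the bench
- mixer: low white and grey laboratory mixer, 140 x 130 mm, housing 36 mm high, the socket block in the middle of its top, fixed to the bench; origin at the centre of its underside
- tube_holder: one rigid steel tube holder, about 0.45 kg, 228 mm long, lying level: a heavy round boss (46 mm diameter, 36 mm high, 28 mm through eye) at one end, a thin ring (34 mm diameter, 36 mm high) at the other, 188 mm from the eye; between them a bar 14 mm wide, 16 to 30 mm above the underside. Origin: balance point, at underside level, 57 mm from the eye's axis; x from boss to ring, z up
- balance (a point): the balance point (centre of mass) in the middle of the bar's section, 23 mm above its underside: 57 mm from the eye's axis towards the ring
- eye (a point): centre of the eye through the boss, at the level of the boss's underside
- bottle: amber bottle with white cap, 60 mm in diameter, 120 mm high; origin at the centre of its base. A bystander
- beaker: glass beaker, 70 mm across the rim, 85 mm high; origin at the centre of its base. A bystander

How it is judged:
By the outcome, as a careful person would: the job done as asked, in the order asked, and still so for the second after the job is handed in, while the arm keeps its last pose, push and grip.
It also fails if it takes over 58 s, if anything falls off the work surface, if the arm or the gripper's body presses on something with over 40 N, if the wrist force passes 120 N, or if a joint passes its speed limit or range.

ROBOT

A 6-joint arm with a two-finger parallel gripper is mounted at the origin on the work surface. World frame = base frame: x ahead of the robot, y to its left, z up, the work surface at z = 0. Lengths are in m, angles in degrees, forces in N, time in s.
With the tool pointing down it reaches from about 0.35 to 0.725 m from the base axis. Payload 4.3 kg.
Tool frame: the origin (TCP) lies midway between the tips of the shut fingers; the grasp point (between the pads) lies 19 mm behind it; y points along the fingers, z is the direction in which the jaws open and shut, and the axes are right-handed (so a half turn about y gives the same grasp; the last joint's range is limited). The gripper opens to 85 mm and grips with 20 to 120 N. Pads are 22 mm wide; open, the fingers measure 114 mm over their backs; the gripper's body (76 mm by 85 mm) begins 54 mm behind the grasp point. The pads swing forward as they close: fully open they stand 13 mm farther back than shut.
Start: joints at [-81.377, 21.618, 4.641, 73.018, 0, 83.68], TCP at [0.148, -0.556, 0.231] pointing down, gripper open.
Joint ranges: [-156.06, 156.06], [-48.1, 94.91], [-58.44, 69.94], [-101.28, 121.22], [-78.64, 73.56], [-180, 180]. Speed limits (degrees/s): [147.25, 147.25, 180, 180, 180, 180].

INTERFACE

Orientations are given as [roll, pitch, yaw] about the fixed x, y, z axes, in that order (R = Rz(yaw) Ry(pitch) Rx(roll)).
In Python, from station import arm, eyes, finder gives the robot as it stands. The module is installed in compiled form; this text tells all that it offers.
- The arm moves only by the tool send_rows, never from a script. Its argument "commands" is a list of rows, each a list of 4 numbers: the shift along the tool's x, y, z in m, then the turn about the tool's y in degrees. In form: [[tx, ty, tz, twist], ...]. A call has 1 to 8 rows; each row shifts and turns the commanded pose from where the row before left it, along the tool's axes as they then stand; what a row does not reach is not made up. A row lasts 1/8 s, in which the tool goes at most 62.5 mm and 10.7 degrees, less where a joint would pass 70% of its speed; a pose out of reach is approached as far as the arm can. A call is refused whole if a number of a shift passes 0.0625 or a number of a turn 10.7, either way. A call with a gripper value outside its range is refused whole. "hand" is the opening in per cent of the stroke, from 0 (shut) to 100 (fully open), set as the call begins (left out, the last holds). The fingers move at their own pace and stop on an object; "force" is the grip in N (left out, the last holds). Time passes only in rows, so rows that do not move let the fingers close. It gives the time, the measured TCP pose, the force and the opening at its end, in the units of the state.
- arm.sense(): the state, without advancing time (a new reading comes with each control period).
- eyes.capture(name): name is "scene" or "top" or "wrist"; returns (picture, depth): 384x512x3 uint8, red, green, blue; 384x512 float32, m along the optical axis (not along the pixel's ray), 0 where there is no reading.
- eyes.camera_params(name): a dict with "intrinsics" (3x3 intrinsics, pixels), "view" (4x4, takes a point from world to camera coordinates). Camera axes: x right, y up, looking along -z (the intrinsics and any distortion apply to the point x, -y, -z); pixel columns grow to the right and rows downward; lengths in m; the calibration is good to about 2 mm. A picture is of the moment at which its call begins: read the wrist's pose just before it. camera_params takes no time and is no camera call; for the wrist camera it gives the pose at the moment of the call.
- arm.job_done(): hands the job in, once; it reports no verdict.
Trained networks look in the newest picture that a camera, given by its name, has taken for a name from the list of things; names that differ only in an ending like _2 or _b are one class to them, and where a whole thing is asked for, a point or a joint stands for the part that bears it (a point fixed in the world has none). Each returns a list of dicts, best first, with "confidence" (0 to 1); they miss things now and then, are a little off and sometimes report something else, mostly with a low value. They report only what shows in the picture. A call takes as long as a camera call.
- finder.silhouettes(name, camera): "pixels" (384x512 bool, what is visible of it) and "bbox" ([left, top, width, height] in pixels, round what is visible of it).
The state is a dict: "time_s": time; "joint_pos": joint angles; "joint_vel": joint speeds; "joint_efforts": joint torques, N m; "ee_pos": TCP position; "tcp_rot": TCP orientation; "force": force on the tool from outside, world axes, zero at the start; "wrist_torque": the same for the moment, N m; "opening": opening from 0.0 (shut) to 1.0 (fully open).
Only numpy, scipy, OpenCV 4.12 (cv2) and the standard library are available. Lean on these libraries where they do the work, as an engineer would, in place of code of your own. Each camera call takes 0.05 s, during which the arm holds its last target.

## Working session

There is one attempt and no reset: what is moved stays moved. The work goes in short steps, Python scripts to look and compute and a tool call to move; the robot and the scene stay as the last step left them, time stands still between calls to the robot, and variables do not carry over. Pictures are saved under pics/ and viewed, and the job is handed in when it is done.

Besides the shell and the picture viewer there is one more tool, called by a JSON object that holds its "name" and its "arguments", one argument or row to a line. send_rows: Moves the arm, as the interface text tells. Its arguments: {"type":"object","properties":{"commands":{"type":"array"},"hand":{"type":"number"},"force":{"type":"number"}},"required":["commands"]}

```bash
mkdir -p pics; ls; python3 - <<'E'
from station import arm, eyes, finder
import cv2, numpy as np
print(arm.sense())
for n in ["scene","top"]:
    im,d=eyes.capture(n)
    cv2.imwrite(f"pics/{n}0.png",im[:,:,::-1])
    np.savez(f"{n}0.npz",im=im,d=d)
    print(n,eyes.camera_params(n))
E
```

```text
pics
{'time_s': 0.0, 'joint_pos': array([-8.13772537e+01,  2.16626946e+01,  4.56321765e+00,  7.30185849e+01,
       -2.91638492e-05,  8.36798738e+01]), 'joint_vel': array([-0.09990135,  0.11148197, -0.07336608,  0.00457727,  0.08668238,
       -0.00796663]), 'joint_efforts': array([-1.11592948e-03, -4.63599586e+01,  2.69876951e+01,  2.08317011e-02,
       -1.34163629e-04,  7.21599548e-06]), 'ee_pos': array([ 0.14817004, -0.554903  ,  0.23035486]), 'tcp_rot': array([-9.01173476e+01,  1.29676697e-02, -1.65057141e+02]), 'force': array([-0.06263316, -0.3354786 , -0.30722787]), 'wrist_torque': array([-0.02482575, -0.00215485, -0.03964121]), 'opening': 1.0016374203993397}
scene {'intrinsics': array([[361.13140009,   0.        , 254.05532025],
       [  0.        , 361.13140009, 193.91967272],
       [  0.        ,   0.        ,   1.        ]]), 'view': array([[-0.65346661,  0.75684225,  0.01308417,  0.39077883],
       [-0.49718728, -0.44218299,  0.74651123,  0.21955583],
       [ 0.57077683,  0.48131488,  0.66524416, -1.47256776],
       [ 0.        ,  0.        ,  0.        ,  1.        ]])}
top {'intrinsics': array([[440.90925702,   0.        , 251.46471032],
       [  0.        , 440.90925702, 195.26625864],
       [  0.        ,   0.        ,   1.        ]]), 'view': array([[ 0.00412656, -0.99984142, -0.01732332,  0.00994831],
       [ 0.99265169,  0.00200061,  0.12099013, -0.57389217],
       [-0.12093628, -0.01769529,  0.99250254, -1.3701985 ],
       [ 0.        ,  0.        ,  0.        ,  1.        ]])}
```

View pics/scene0.png

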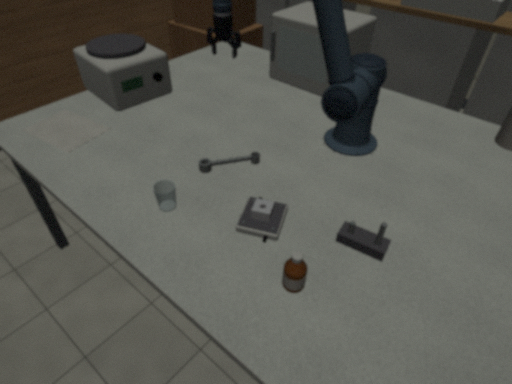

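View pics/top0.png

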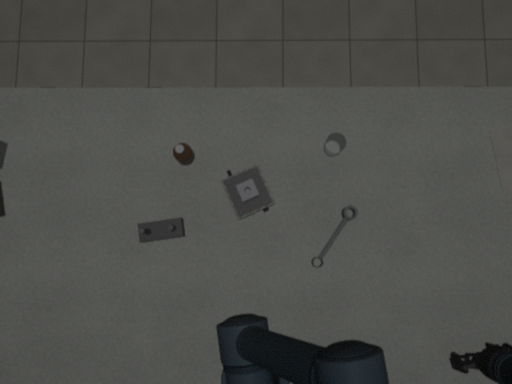

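```bash
cat > h.py <<'E'
from station import arm, eyes, finder
import cv2, numpy as np
from scipy.spatial.transform import Rotation as R
def world(d,cp,mask):
    K=cp['intrinsics'];V=cp['view']
    v,u=np.nonzero(mask&(d>0)); z=d[v,u]
    x=(u-K[0,2])/K[0,0]*z; y=(v-K[1,2])/K[1,1]*z
    pc=np.c_[x,-y,-z]
    return (pc-V[:3,3])@V[:3,:3], u, v
def proj(p,cp):
    K=cp['intrinsics'];V=cp['view']
    c=V[:3,:3]@np.array(p)+V[:3,3]; c=c*[1,-1,-1]
    return (K@c/c[2])[:2]
E
python3 - <<'E'
from h import *
import pickle
out={}
for n in ["top","scene"]:
    cp=eyes.camera_params(n)
    d=np.load(n+"0.npz")['d']
    for t in ["tall_post","short_post","mixer","tube_holder","bottle","beaker"]:
        r=finder.silhouettes(t,n)
        for q in r[:2]:
            P,u,v=world(d,cp,q['pixels'])
            print(n,t,round(q['confidence'],2),q['bbox'],q['pixels'].sum(), P.min(0).round(3),P.max(0).round(3),np.median(P,0).round(3))
        if r: out[n,t]=[(q['confidence'],q['pixels']) for q in r]
pickle.dump(out,open('sil.pkl','wb'))
print(arm.sense()['time_s'])
E
```

```text
top mixer 0.97 [221.9, 165.1, 54.6, 56.8] 1857 [ 0.498 -0.061 -0.006] [0.67  0.113 0.076] [0.583 0.025 0.036]
top tube_holder 0.77 [311.1, 205.5, 46.2, 65.8] 428 [ 0.349 -0.324 -0.004] [ 0.54  -0.179  0.043] [ 0.465 -0.262  0.031]
top bottle 0.65 [172.2, 142.8, 25.2, 26.0] 391 [ 0.676  0.2   -0.006] [0.754 0.278 0.125] [0.698 0.224 0.081]
top beaker 0.82 [326.6, 130.9, 19.6, 27.9] 435 [ 0.7   -0.282 -0.006] [ 0.791 -0.217  0.091] [ 0.745 -0.255  0.038]
scene tall_post 0.41 [374.7, 222.4, 15.2, 21.1] 151 [ 0.349  0.328 -0.   ] [0.473 0.351 0.114] [0.466 0.344 0.075]
scene short_post 0.56 [348.7, 221.8, 7.3, 12.1] 96 [0.444 0.245 0.032] [0.489 0.278 0.07 ] [0.477 0.265 0.044]
scene tube_holder 0.58 [199.1, 151.4, 62.7, 22.3] 486 [ 0.309 -0.319 -0.003] [ 0.547 -0.176  0.041] [ 0.466 -0.257  0.026]
scene bottle 0.68 [282.5, 251.7, 24.5, 41.6] 819 [ 0.628  0.172 -0.003] [0.743 0.264 0.123] [0.726 0.243 0.075]
scene bottle 0.3 [373.7, 223.0, 16.3, 20.0] 151 [ 0.336  0.308 -0.001] [0.471 0.351 0.114] [0.466 0.344 0.075]
scene beaker 0.8 [154.4, 180.6, 22.8, 33.3] 620 [ 0.643 -0.346  0.   ] [ 0.773 -0.212  0.088] [ 0.742 -0.237  0.059]
0.7
```

```bash
python3 - <<'E'
from h import *
import pickle
for n in ["top","scene"]:
    im=np.load(n+"0.npz")['im']
    for nm,(x0,y0,x1,y1) in {"top":{"a":(130,130,290,250),"h":(300,190,370,280)},"scene":{"a":(220,180,400,300),"h":(190,140,270,180)}}[n].items():
        c=im[y0:y1,x0:x1,::-1]; k=min(800//c.shape[1],600//c.shape[0])
        c=cv2.convertScaleAbs(c,alpha=2); cv2.imwrite(f"pics/{n}_{nm}.png",cv2.resize(c,None,fx=k,fy=k,interpolation=cv2.INTER_CUBIC)); print(n,nm,k)
    cp=eyes.camera_params(n); d=np.load(n+"0.npz")['d']
    P,u,v=world(d,cp,np.ones(d.shape,bool))
    def box(lo,hi,l):
        m=((P>lo)&(P<hi)).all(1); q=P[m]; print(n,l,m.sum(),np.median(q,0).round(4),q.min(0).round(3),q.max(0).round(3)); return q
    box([.40,.30,.05],[.52,.4,.13],"tall")
    box([.40,.30,.10],[.52,.4,.13],"talltop")
    box([.40,.22,.05],[.52,.30,.13],"short")
    box([.40,.2,.03],[.52,.4,.04],"racktop")
    box([.5,-.08,.06],[.68,.12,.08],"block")
    box([.5,-.08,.03],[.68,.12,.045],"housing")
    box([.3,-.36,.012],[.58,-.13,.06],"holder")
    box([.3,-.36,-.01],[.58,-.13,.005],"bench")
E
```

```text
top a 5
top h 6
top tall 47 [0.457  0.3359 0.1036] [0.45  0.332 0.05 ] [0.465 0.349 0.115]
top talltop 26 [0.4577 0.3396 0.1088] [0.45  0.333 0.101] [0.465 0.349 0.115]
top short 25 [0.4703 0.2595 0.0691] [0.464 0.253 0.052] [0.477 0.269 0.074]
top racktop 687 [0.4627 0.2985 0.0347] [0.424 0.228 0.03 ] [0.501 0.373 0.04 ]
top block 302 [0.5863 0.0251 0.0692] [ 0.551 -0.009  0.06 ] [0.622 0.059 0.076]
top housing 1289 [0.581  0.0258 0.0357] [ 0.501 -0.06   0.03 ] [0.672 0.11  0.044]
top holder 411 [ 0.4613 -0.2591  0.0313] [ 0.349 -0.324  0.012] [ 0.54  -0.176  0.043]
top bench 5572 [ 4.34e-01 -2.43e-01 -4.00e-04] [ 0.3  -0.36 -0.01] [ 0.58  -0.13   0.005]
scene a 4
scene h 10
scene tall 117 [0.4665 0.3438 0.0843] [0.453 0.334 0.051] [0.471 0.351 0.114]
scene talltop 34 [0.4641 0.3435 0.1086] [0.453 0.336 0.1  ] [0.469 0.351 0.114]
scene short 41 [0.4765 0.2646 0.0659] [0.463 0.257 0.052] [0.481 0.271 0.072]
scene racktop 730 [0.4726 0.3053 0.0351] [0.428 0.23  0.03 ] [0.508 0.376 0.039]
scene block 284 [0.5927 0.0288 0.0696] [ 0.554 -0.008  0.06 ] [0.628 0.063 0.073]
scene housing 965 [0.6143 0.0474 0.0362] [ 0.504 -0.057  0.03 ] [0.677 0.111 0.045]
scene holder 429 [ 0.4629 -0.2547  0.0285] [ 0.35  -0.321  0.012] [ 0.547 -0.176  0.041]
scene bench 2395 [ 0.4546 -0.2259  0.0005] [ 0.3   -0.36  -0.005] [ 0.58  -0.13   0.005]
```

```bash
python3 - <<'E'
from h import *
im,d=eyes.capture("wrist"); print(eyes.camera_params("wrist"), arm.sense()['ee_pos'],arm.sense()['tcp_rot'])
cv2.imwrite("pics/w0.png",cv2.convertScaleAbs(im[:,:,::-1],alpha=1.5))
E
```

```text
{'intrinsics': array([[271.17353497,   0.        , 254.20191687],
       [  0.        , 271.17353497, 188.2172616 ],
       [  0.        ,   0.        ,   1.        ]]), 'view': array([[ 2.57812959e-01, -9.66194795e-01, -3.10035909e-04,
        -5.75324879e-01],
       [ 9.27557455e-01,  2.47593039e-01, -2.79883644e-01,
         3.57689705e-02],
       [ 2.70498883e-01,  7.18700542e-02,  9.60033879e-01,
        -3.78351638e-01],
       [ 0.00000000e+00,  0.00000000e+00,  0.00000000e+00,
         1.00000000e+00]])} [ 0.14827805 -0.55561024  0.2313427 ] [-8.99921174e+01 -9.98644681e-04 -1.65058221e+02]
```

View pics/w0.png

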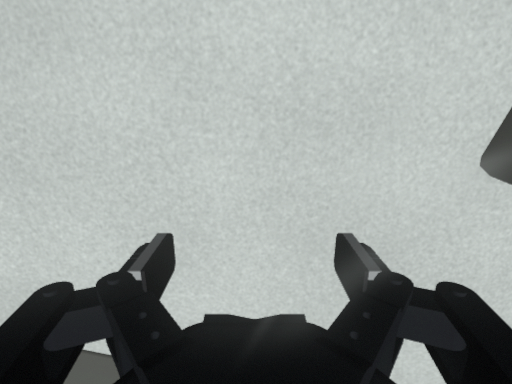

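View pics/top_a.png

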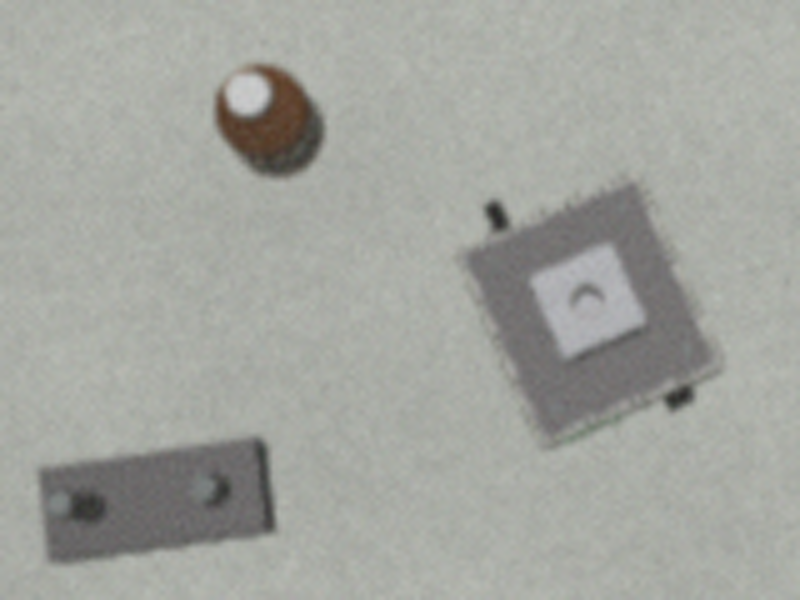

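View pics/scene_a.png

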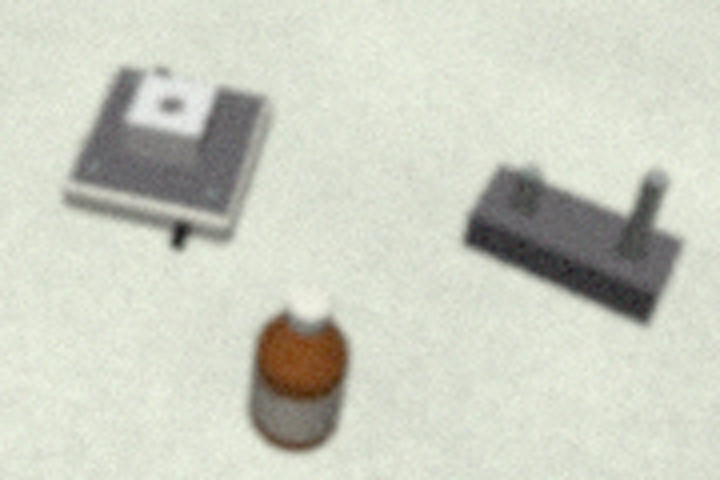

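```bash
cat >> h.py <<'E'
def goto(x,y,z,yaw):
    s=arm.sense(); p=s['ee_pos'];r=R.from_euler('xyz',s['tcp_rot'],degrees=True)
    dw=np.array([x,y,z])-p
    dyaw=(yaw-s['tcp_rot'][2]+180)%360-180
    t=r.apply(dw,inverse=True)
    n=max(abs(t).max()/.06,abs(dyaw)/10.5)
    print('t',s['time_s'],'pos',p.round(4),'rot',s['tcp_rot'].round(2),'tool shift',t.round(4),'twist',round(-dyaw,2),'rows>=',round(n,2),'dw',dw.round(4))
def shoot(name,fn):
    s=arm.sense(); cp=eyes.camera_params(name); im,d=eyes.capture(name)
    np.savez(fn+'.npz',im=im,d=d,K=cp['intrinsics'],V=cp['view'],p=s['ee_pos'],r=s['tcp_rot'])
    cv2.imwrite(f"pics/{fn}.png",cv2.convertScaleAbs(im[:,:,::-1],alpha=1.4))
    return im,d,cp,s
E
python3 - <<'E'
from h import *
cp=eyes.camera_params("wrist"); s=arm.sense(); V=cp['view']
C=-V[:3,:3].T@V[:3,3]; r=R.from_euler('xyz',s['tcp_rot'],degrees=True)
print('cam in tool',r.apply(C-s['ee_pos'],inverse=True).round(4), 'fwd',r.apply(-V[2,:3],inverse=True).round(3))
# bar dir from holder points, both cams
for n in ['top','scene']:
    d=np.load(n+"0.npz")['d']; P,u,v=world(d,eyes.camera_params(n),np.ones(d.shape,bool))
    m=((P>[.3,-.36,.012])&(P<[.58,-.13,.06])).all(1);Q=P[m][:,:2]
    c=Q.mean(0); w=np.linalg.svd(Q-c)[2][0]; w*=np.sign(w[0])
    t=(Q-c)@w; print(n,c,w,np.degrees(np.arctan2(w[1],w[0])),t.min(),t.max(), c+w*t.min(),c+w*t.max())
goto(.55,-.12,.231,-145)
E
```

```text
cam in tool [-0.0715 -0.1417  0.0004] fwd [ 0.28  0.96 -0.  ]
top [ 0.45564716 -0.2561235 ] [ 0.83122103 -0.55594208] -33.7756273775079 -0.12617736745006589 0.0998036294484135 [ 0.35076588 -0.18597619] [ 0.53860603 -0.31160853]
scene [ 0.45792633 -0.24943671] [ 0.83857376 -0.54478808] -33.010182778062024 -0.12125494675783947 0.10378111733938658 [ 0.35624511 -0.18337846] [ 0.54495445 -0.30597543]
t 0.75 pos [ 0.1483 -0.5556  0.2313] rot [ -89.99   -0.   -165.06] tool shift [-5.005e-01  3.000e-04 -3.173e-01] twist -20.06 rows>= 8.34 dw [ 4.017e-01  4.356e-01 -3.000e-04]
```

View pics/top_h.png

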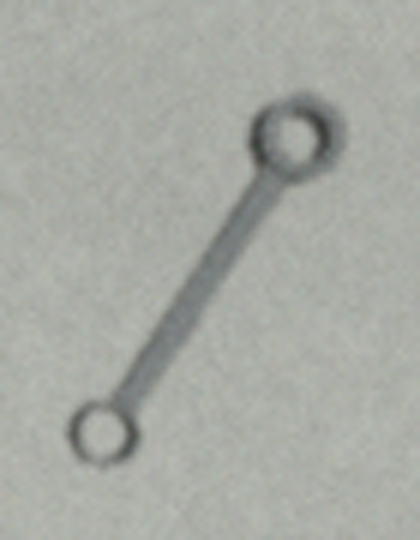

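```bash
cat >> h.py <<'E'
def plan(x,y,z,yaw,n=None):
    s=arm.sense(); p=s['ee_pos'];y0=s['tcp_rot'][2]
    dw=np.array([x,y,z])-p; dy=(yaw-y0+180)%360-180
    n=n or int(np.ceil(max(np.linalg.norm(dw)/.055,abs(dy)/10.3)))
    c=p.copy()
    for i in range(n):
        a=np.radians(y0+dy*i/n)
        tgt=p+dw*(i+1)/n; w=tgt-c
        row=[w[0]*np.cos(a)+w[1]*np.sin(a),-w[2],-w[0]*np.sin(a)+w[1]*np.cos(a),-dy/n]
        row=[round(row[0],3) if n>2 else round(row[0],4),round(row[1],4),round(row[2],3) if n>2 else round(row[2],4),round(row[3],2)]
        c=c+np.array([row[0]*np.cos(a)-row[2]*np.sin(a),row[0]*np.sin(a)+row[2]*np.cos(a),-row[1]])
        print(row,end=', ' if (i+1)%8 else '\n')
    print('\nn',n,'from',p.round(4),y0.round(2),'q1 end',np.degrees(np.arctan2(y,x)).round(1),'q6 end',(np.degrees(np.arctan2(y,x))-yaw).round(1))
E
python3 -c "
from h import *
plan(.59,.025,.17,-81.5)"
```

```text
[np.float64(-0.041), np.float64(0.0044), np.float64(-0.032), np.float64(-5.97)], [np.float64(-0.044), np.float64(0.0044), np.float64(-0.027), np.float64(-5.97)], [np.float64(-0.047), np.float64(0.0043), np.float64(-0.023), np.float64(-5.97)], [np.float64(-0.049), np.float64(0.0044), np.float64(-0.018), np.float64(-5.97)], [np.float64(-0.051), np.float64(0.0044), np.float64(-0.012), np.float64(-5.97)], [np.float64(-0.052), np.float64(0.0044), np.float64(-0.007), np.float64(-5.97)], [np.float64(-0.052), np.float64(0.0044), np.float64(-0.002), np.float64(-5.97)], [np.float64(-0.052), np.float64(0.0044), np.float64(0.003), np.float64(-5.97)]
[np.float64(-0.051), np.float64(0.0043), np.float64(0.009), np.float64(-5.97)], [np.float64(-0.05), np.float64(0.0044), np.float64(0.015), np.float64(-5.97)], [np.float64(-0.049), np.float64(0.0044), np.float64(0.019), np.float64(-5.97)], [np.float64(-0.046), np.float64(0.0044), np.float64(0.024), np.float64(-5.97)], [np.float64(-0.043), np.float64(0.0044), np.float64(0.029), np.float64(-5.97)], [np.float64(-0.04), np.float64(0.0043), np.float64(0.034), np.float64(-5.97)], 
n 14 from [ 0.1483 -0.5556  0.2313] -165.06 q1 end 2.4 q6 end 83.9
```

{"name": "send_rows", "arguments": {
  "commands": [
    [-0.041, 0.0044, -0.032, -6],
    [-0.044, 0.0044, -0.027, -6],
    [-0.047, 0.0044, -0.023, -6],
    [-0.049, 0.0044, -0.018, -6],
    [-0.051, 0.0044, -0.012, -6],
    [-0.052, 0.0044, -0.007, -6],
    [-0.052, 0.0044, -0.002, -6],
    [-0.052, 0.0044, 0.003, -6]
  ],
  "hand": 100
}}

```text
time_s: 1.75
ee_pos: [0.4009, -0.2217, 0.1962]
tcp_rot: [-89.9, -0.0, -116.9]
force: [-0.0, 0.4, 0.5]
opening: 0.999
```

{"name": "send_rows", "arguments": {
  "commands": [
    [-0.051, 0.0044, 0.009, -6],
    [-0.05, 0.0044, 0.015, -6],
    [-0.049, 0.0044, 0.019, -6],
    [-0.046, 0.0044, 0.024, -6],
    [-0.043, 0.0044, 0.029, -6],
    [-0.04, 0.0044, 0.034, -5.5],
    [0, 0, 0, 0],
    [0, 0, 0, 0]
  ]
}}

```text
time_s: 2.75
ee_pos: [0.588, 0.0266, 0.1695]
tcp_rot: [-90.0, -0.0, -81.6]
force: [0.0, 0.4, -0.8]
opening: 1.002
```

```bash
python3 - <<'E'
from h import *
im,d,cp,s=shoot("wrist","w1"); goto(.59,.025,.17,-81.5)
P,u,v=world(d,cp,np.ones(d.shape,bool))
m=(P[:,2]>.06)&(P[:,2]<.08)&(abs(P[:,0]-.59)<.06)&(abs(P[:,1]-.025)<.06); print(m.sum(),P[m].mean(0),P[m].min(0),P[m].max(0), proj([.59,.025,.07],cp))
E
```

```text
t 2.8 pos [0.5878 0.0261 0.1697] rot [-9.004e+01 -2.000e-02 -8.161e+01] tool shift [ 0.0014 -0.0003  0.0021] twist -0.11 rows>= 0.03 dw [ 0.0022 -0.0011  0.0003]
3318 [0.58937722 0.02696815 0.06888155] [ 0.5531157  -0.01120092  0.06004045] [0.62587757 0.06248027 0.07146778] [255.72399327 190.7059564 ]
```

View pics/w1.png

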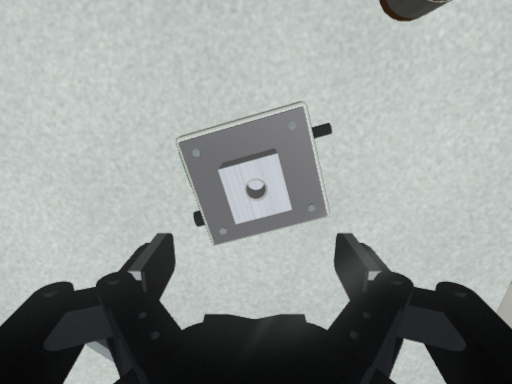

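```bash
python3 - <<'E'
from h import *
f=np.load('w1.npz'); im=f['im'];cp={'intrinsics':f['K'],'view':f['V']};K=f['K'];V=f['V']
g=cv2.cvtColor(im,cv2.COLOR_RGB2GRAY)
c=g[140:240,205:305]; cv2.imwrite('pics/w1z.png',cv2.resize(c,None,fx=6,fy=6,interpolation=cv2.INTER_CUBIC))
m=(g>115).astype(np.uint8); 
print(g[150:230:8,210:300:6])
def ray(u,v,z):
    d=V[:3,:3].T@np.array([(u-K[0,2])/K[0,0],-(v-K[1,2])/K[1,1],-1]); C=-V[:3,:3].T@V[:3,3]
    return C+d*(z-C[2])/d[2]
print(ray(256,188,.07))
E
```

```text
[[ 80  80  80  81  81  81  81  83  83  79  58  76  85  85  86]
 [ 79  79  80  80  77  57  59  58  97 142 144 141  84  85  85]
 [ 78  78  58  85 140 141 142 144 140 142 144 142  83  84  84]
 [ 78  78 139 143 144 140 145 144 142 141 143 145 133  83  83]
 [ 78  79 121 141 143 141 142 141 143 123 143 145 142  82  83]
 [ 78  79  78 140 142 141  91  60  59  59 141 143 145  81  82]
 [ 78  78  78 142 143 144 143 114  91 137 140 142 144 135  81]
 [ 78  78  78  78 140 141 141 142 145 142 141 142 144 143  81]
 [ 78  77  78  78 143 144 143 141 145 145 137  88  80  80  82]
 [ 77  77  77  77  89 131  78  79  79  79  80  80  81  80  81]]
[0.58986493 0.02762564 0.07      ]
```

View pics/w1z.png

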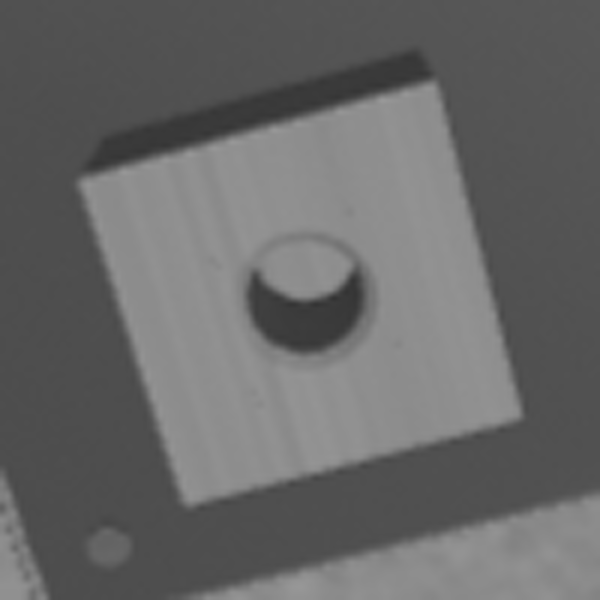

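```bash
cat >> h.py <<'E'
def ray(u,v,z,cp):
    K=cp['intrinsics'];V=cp['view']
    d=V[:3,:3].T@np.array([(u-K[0,2])/K[0,0],-(v-K[1,2])/K[1,1],-1]); C=-V[:3,:3].T@V[:3,3]
    return C+d*(z-C[2])/d[2]
def load(fn):
    f=np.load(fn+'.npz'); return f['im'],f['d'],{'intrinsics':f['K'],'view':f['V']},f
E
python3 - <<'E'
from h import *
im,d,cp,f=load('w1')
for q in [(255.87,189.58),(255.87,189.0)]: print(ray(*q,.07,cp), f['p'],f['r'])
plan(.462,.342,.21,-81.5)
E
```

```text
[0.58997229 0.02609864 0.07      ] [0.58795092 0.02662722 0.16950161] [-9.00474839e+01 -2.40473488e-02 -8.15627468e+01]
[0.58988908 0.02665329 0.07      ] [0.58795092 0.02662722 0.16950161] [-9.00474839e+01 -2.40473488e-02 -8.15627468e+01]
[np.float64(-0.047), np.float64(-0.0058), np.float64(-0.011), np.float64(-0.02)], [np.float64(-0.048), np.float64(-0.0057), np.float64(-0.011), np.float64(-0.02)], [np.float64(-0.047), np.float64(-0.0058), np.float64(-0.012), np.float64(-0.02)], [np.float64(-0.047), np.float64(-0.0057), np.float64(-0.011), np.float64(-0.02)], [np.float64(-0.047), np.float64(-0.0058), np.float64(-0.011), np.float64(-0.02)], [np.float64(-0.048), np.float64(-0.0057), np.float64(-0.011), np.float64(-0.02)], [np.float64(-0.047), np.float64(-0.0058), np.float64(-0.011), np.float64(-0.02)], 
n 7 from [0.5878 0.0261 0.1697] -81.61 q1 end 36.5 q6 end 118.0
```

{"name": "send_rows", "arguments": {
  "commands": [
    [-0.047, -0.006, -0.011, 0],
    [-0.047, -0.006, -0.011, 0],
    [-0.047, -0.006, -0.011, 0],
    [-0.047, -0.006, -0.011, 0],
    [-0.048, -0.006, -0.012, 0],
    [-0.048, -0.006, -0.011, 0],
    [-0.047, -0.004, -0.011, 0],
    [0, 0, 0, 0]
  ]
}}

```text
time_s: 3.8
ee_pos: [0.4616, 0.344, 0.2104]
tcp_rot: [-89.9, 0.0, -81.4]
force: [0.2, -0.7, -0.4]
opening: 1.004
```

```bash
python3 - <<'E'
from h import *
im,d,cp,s=shoot("wrist","w2"); goto(.462,.342,.21,-81.5)
c=im[130:250,195:315,::-1]; cv2.imwrite('pics/w2z.png',cv2.resize(cv2.convertScaleAbs(c,alpha=1.6),None,fx=5,fy=5,interpolation=cv2.INTER_CUBIC))
for t in ['tall_post','short_post']:
    for q in finder.silhouettes(t,'wrist'): print(t,q['confidence'],q['bbox'])
P,u,v=world(d,cp,np.ones(d.shape,bool))
m=(P[:,2]>.10)&(P[:,2]<.12)&(abs(P[:,0]-.462)<.03)&(abs(P[:,1]-.342)<.03); print(m.sum(),P[m].mean(0),P[m].min(0),P[m].max(0),u[m].mean(),v[m].mean())
E
```

```text
t 3.85 pos [0.4623 0.3425 0.2101] rot [-8.996e+01 -3.000e-02 -8.152e+01] tool shift [ 0.0005  0.0001 -0.0003] twist -0.02 rows>= 0.01 dw [-0.0003 -0.0005 -0.0001]
tall_post 0.65 [247.0, 165.2, 13.7, 35.9]
short_post 0.85 [248.6, 228.1, 10.5, 24.2]
238 [0.46080247 0.34255797 0.10832464] [0.45343018 0.33386064 0.10042799] [0.46822318 0.34933762 0.11071934] 252.5 189.42857142857142
```

View pics/w2.png

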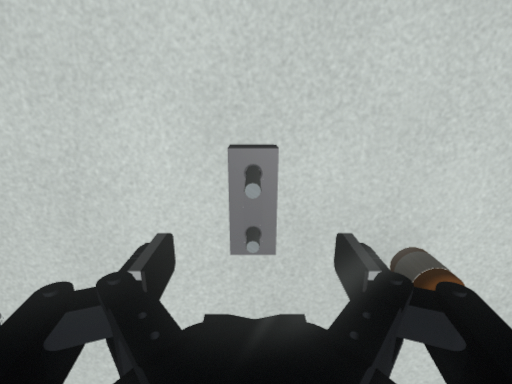

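View pics/w2z.png

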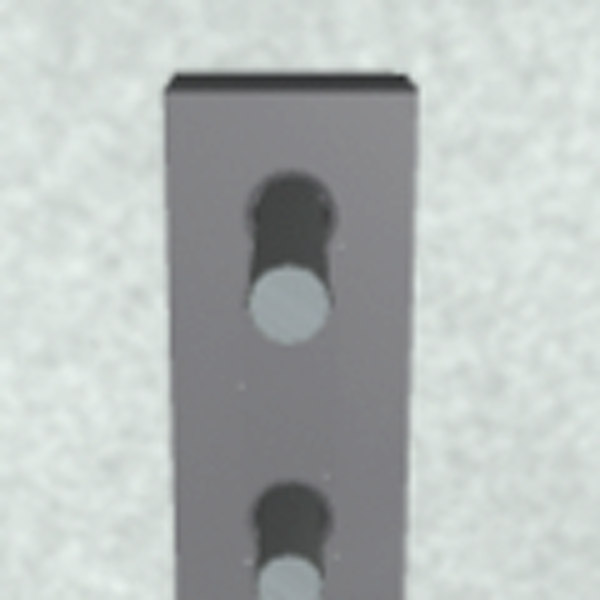

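```bash
python3 - <<'E'
from h import *
im,d,cp,f=load('w2')
p=ray(252.6,190.4,.11,cp); print(p,f['p'],f['r'])
goto(p[0],p[1],.054,-81.5)
E
```

```text
[0.46097006 0.34213116 0.11      ] [0.46162617 0.34401398 0.21042115] [-8.99463355e+01  3.71245956e-02 -8.14130323e+01]
t 3.95 pos [0.4629 0.3412 0.2098] rot [-9.000e+01 -5.000e-02 -8.166e+01] tool shift [-0.0014  0.1557 -0.0018] twist -0.16 rows>= 2.6 dw [-0.0019  0.001  -0.1558]
```

{"name": "send_rows", "arguments": {
  "commands": [
    [0.001, 0.05, -0.0015, 0],
    [0, 0.05, 0, 0],
    [0, 0.04, 0, 0],
    [0, 0.016, 0, 0],
    [0, 0, 0, 0]
  ]
}}

```text
time_s: 4.58
ee_pos: [0.4611, 0.3401, 0.0532]
tcp_rot: [-90.1, -0.1, -81.7]
force: [-0.2, 0.8, 0.2]
opening: 1.004
```

{"name": "send_rows", "arguments": {
  "commands": [
    [0, 0, 0, 0],
    [0, 0, 0, 0],
    [0, 0, 0, 0],
    [0, 0, 0, 0],
    [0, 0, 0, 0],
    [0, 0, 0, 0],
    [0, 0, 0, 0]
  ],
  "hand": 0,
  "force": 60
}}

```text
time_s: 5.45
ee_pos: [0.4616, 0.3418, 0.0543]
tcp_rot: [-89.9, 0.0, -81.6]
force: [-0.6, -1.7, 5.0]
opening: 0.168
```

```bash
python3 - <<'E'
from h import *
im,d,cp,s=shoot("wrist","w3"); goto(.461,.342,.054,-81.5);s=arm.sense();print(s['opening'],s['force'],s['wrist_torque'])
E
```

```text
t 5.5 pos [0.4616 0.3418 0.0543] rot [-8.994e+01  3.000e-02 -8.155e+01] tool shift [-0.0002  0.0003 -0.0006] twist -0.05 rows>= 0.01 dw [-0.0006  0.0002 -0.0003]
0.1661982403824439 [-0.84887946 -0.21993324  5.12906099] [ 0.0097313   0.18051095 -0.02560155]
```

View pics/w3.png

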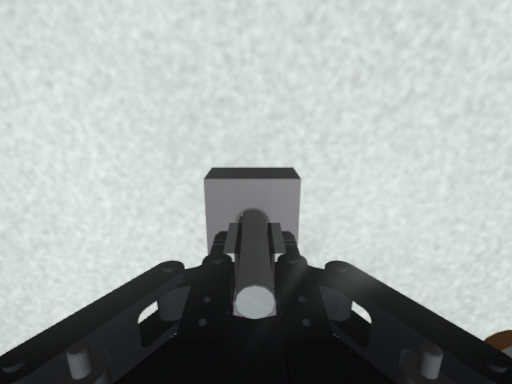

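{"name": "send_rows", "arguments": {
  "commands": [
    [0, -0.005, 0, 0],
    [0, -0.01, 0, 0],
    [0, -0.025, 0, 0],
    [0, -0.025, 0, 0],
    [0, -0.025, 0, 0],
    [0, 0, 0, 0]
  ],
  "force": 80
}}

```text
time_s: 6.25
ee_pos: [0.4628, 0.3424, 0.1459]
tcp_rot: [-89.8, 0.1, -81.6]
force: [0.7, -0.3, -1.7]
opening: 0.164
```

{"name": "send_rows", "arguments": {
  "commands": [
    [0.03, 0, 0.007, 0],
    [0.05, 0, 0.012, 0],
    [0.06, 0, 0.015, 0],
    [0.06, 0, 0.015, 0],
    [0.06, 0, 0.015, 0],
    [0.05, 0, 0.012, 0],
    [0.02, 0, 0.005, 0],
    [0, 0, 0, 0]
  ]
}}

```text
time_s: 7.25
ee_pos: [0.5895, 0.0261, 0.1425]
tcp_rot: [-90.1, 0.0, -81.7]
force: [-1.7, 0.1, -1.5]
opening: 0.164
```

```bash
python3 - <<'E'
from h import *
for n,(x0,y0,x1,y1) in {"wrist":(156,100,356,330),"scene":(220,150,320,250),"top":(200,140,300,230)}.items():
    im,d,cp,s=shoot(n,n+"4"); c=im[y0:y1,x0:x1,::-1]; k=min(700//c.shape[1],590//c.shape[0])
    cv2.imwrite(f"pics/{n}4z.png",cv2.resize(cv2.convertScaleAbs(c,alpha=1.7),None,fx=k,fy=k,interpolation=cv2.INTER_CUBIC)); print(n,k)
goto(.590,.0262,.1,-81.5);s=arm.sense();print(s['opening'],s['force'])
E
```

```text
wrist 2
scene 5
top 6
t 7.4 pos [0.5889 0.0284 0.1431] rot [-9.008e+01  5.000e-02 -8.146e+01] tool shift [0.0024 0.0431 0.0008] twist 0.04 rows>= 0.72 dw [ 0.0011 -0.0022 -0.0431]
0.16277186894326998 [ 0.34919006  0.02371963 -2.03271727]
```

View pics/wrist4z.png

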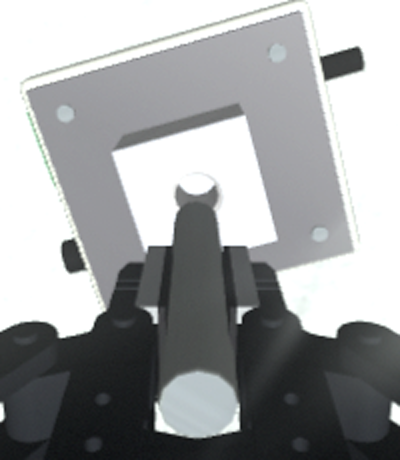

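View pics/scene4z.png

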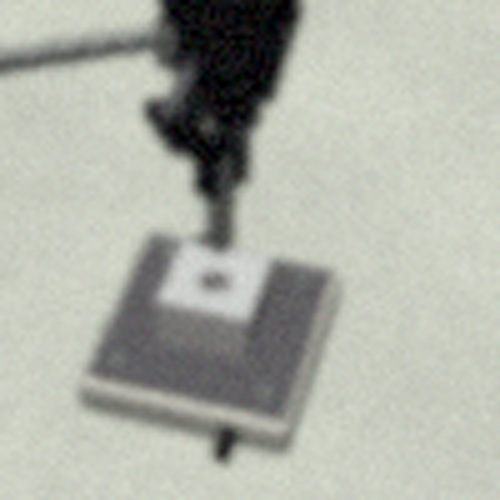

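```bash
python3 - <<'E'
from h import *
im,d,cp,f=load('wrist4'); c=im[180:240,215:295,::-1]
cv2.imwrite("pics/w4zz.png",cv2.resize(cv2.convertScaleAbs(c,alpha=1.3),None,fx=10,fy=10,interpolation=cv2.INTER_CUBIC))
E
```

```text
(no output)
```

View pics/w4zz.png

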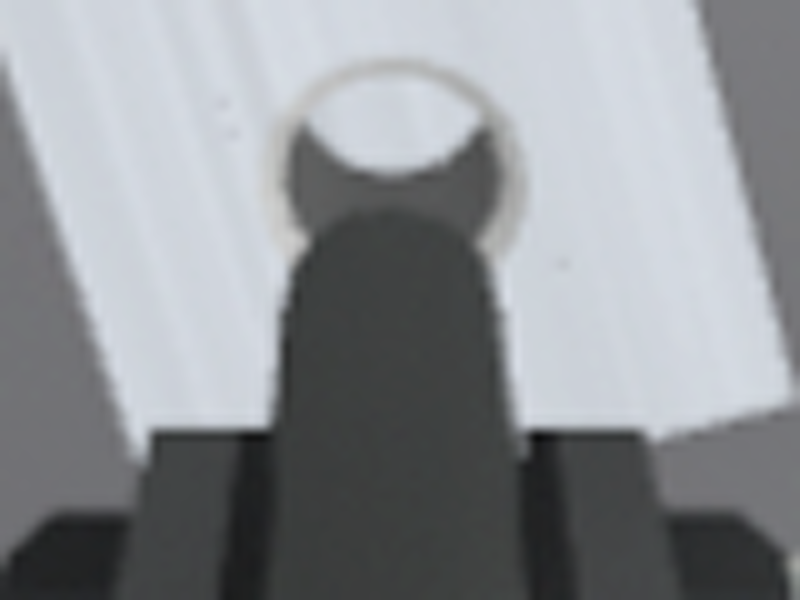

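View pics/top4z.png

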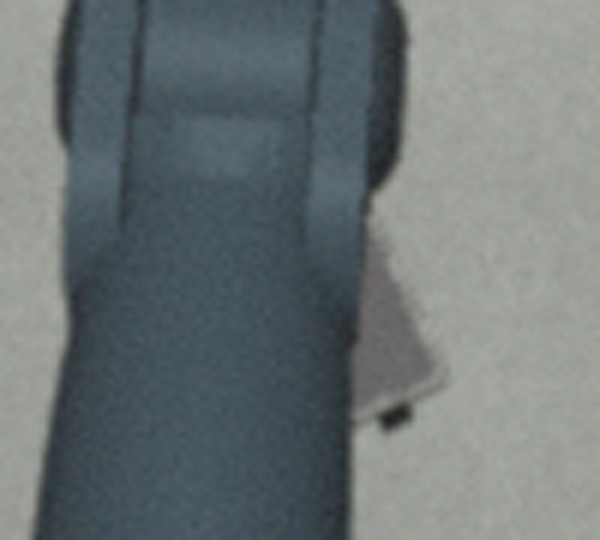

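{"name": "send_rows", "arguments": {
  "commands": [
    [0, 0.012, 0, 0],
    [0, 0.012, 0, 0],
    [0, 0.004, 0, 0],
    [0, 0.003, 0, 0],
    [0, 0.003, 0, 0],
    [0, 0.003, 0, 0],
    [0, 0, 0, 0]
  ]
}}

```text
time_s: 8.28
ee_pos: [0.5896, 0.0269, 0.1063]
tcp_rot: [-90.0, 0.0, -81.6]
force: [0.5, -0.8, -0.4]
opening: 0.167
```

{"name": "send_rows", "arguments": {
  "commands": [
    [0, 0.004, 0, 0],
    [0, 0.004, 0, 0],
    [0, 0.004, 0, 0],
    [0, 0.004, 0, 0],
    [0, 0.003, 0, 0],
    [0, 0.002, 0, 0],
    [0, 0, 0, 0]
  ]
}}

```text
time_s: 9.15
ee_pos: [0.5897, 0.027, 0.0855]
tcp_rot: [-90.0, -0.0, -81.6]
force: [0.2, -0.1, -2.3]
opening: 0.169
```

{"name": "send_rows", "arguments": {
  "commands": [
    [0, 0.001, 0, 0],
    [0, 0.001, 0, 0],
    [0, 0.001, 0, 0],
    [0, 0, 0, 0]
  ]
}}

```text
time_s: 9.65
ee_pos: [0.5897, 0.027, 0.0826]
tcp_rot: [-90.0, -0.0, -81.6]
force: [1.2, 1.1, -0.7]
opening: 0.166
```

{"name": "send_rows", "arguments": {
  "commands": [
    [0, 0.001, 0, 0],
    [0, 0.001, 0, 0],
    [0, 0, 0, 0]
  ]
}}

```text
time_s: 10.02
ee_pos: [0.5899, 0.0269, 0.0823]
tcp_rot: [-89.9, -0.0, -81.6]
force: [-3.8, -0.6, 9.8]
opening: 0.169
```

{"name": "send_rows", "arguments": {
  "commands": [
    [0, -0.0005, 0, 0],
    [0, 0, 0, 0],
    [0, 0, 0, 0],
    [0, 0, 0, 0],
    [0, 0, 0, 0],
    [0, 0, 0, 0]
  ],
  "hand": 100
}}

```text
time_s: 10.78
ee_pos: [0.5898, 0.027, 0.0811]
tcp_rot: [-90.0, -0.0, -81.6]
force: [-0.6, -0.5, -0.2]
opening: 1.0
```

{"name": "send_rows", "arguments": {
  "commands": [
    [0, -0.02, 0, 0],
    [0, -0.05, 0, 0],
    [0, -0.05, 0, 0],
    [0, -0.036, 0, 0],
    [0, 0, 0, 0],
    [0, 0, 0, 0]
  ]
}}

```text
time_s: 11.52
ee_pos: [0.5895, 0.027, 0.2365]
tcp_rot: [-90.0, 0.0, -81.6]
force: [-0.1, 0.4, 0.5]
opening: 1.001
```

```bash
python3 - <<'E'
from h import *
im,d,cp,s=shoot("wrist","w5"); goto(.59,.026,.238,-81.5)
c=im[130:250,195:315,::-1]; cv2.imwrite('pics/w5z.png',cv2.resize(cv2.convertScaleAbs(c,alpha=1.3),None,fx=5,fy=5,interpolation=cv2.INTER_CUBIC))
P,u,v=world(d,cp,np.ones(d.shape,bool))
m=(P[:,2]>.12)&(P[:,2]<.15)&(abs(P[:,0]-.59)<.03)&(abs(P[:,1]-.026)<.03); print(m.sum(),P[m].mean(0),np.median(P[m],0),P[m].max(0),u[m].mean(),v[m].mean())
m=(P[:,2]>.06)&(P[:,2]<.08)&(abs(P[:,0]-.59)<.05)&(abs(P[:,1]-.026)<.05); print(np.median(P[m],0))
E
```

```text
t 11.575 pos [0.589  0.027  0.2358] rot [-9.013e+01  2.000e-02 -8.156e+01] tool shift [ 0.0011 -0.0022  0.0008] twist -0.06 rows>= 0.04 dw [ 0.001  -0.001   0.0022]
267 [0.58995213 0.02837137 0.13519785] [0.58986001 0.02870783 0.13687562] [0.59771105 0.03446038 0.13866837] 254.4307116104869 186.93632958801498
[0.58718643 0.03144028 0.06912308]
```

View pics/w5z.png

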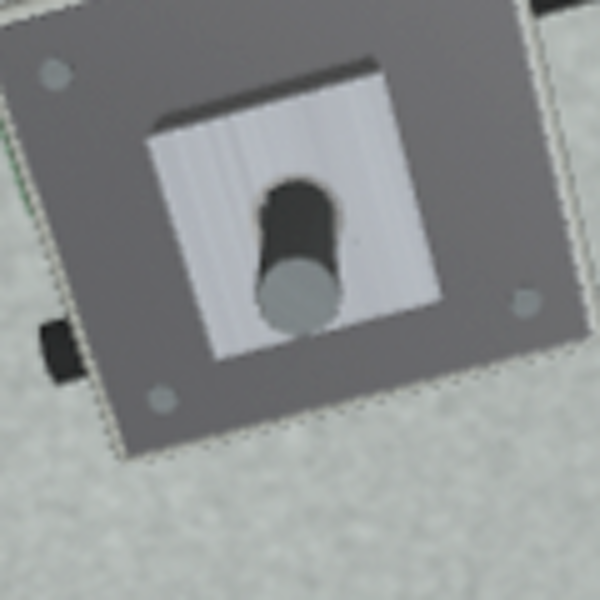

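```bash
python3 -c "
from h import *
plan(.476,-.267,.18,-33.4,8)" | sed 's/np.float64//g'
```

```text
[(0.034), (0.007), (-0.019), (-6.02)], [(0.032), (0.0069), (-0.023), (-6.02)], [(0.03), (0.007), (-0.026), (-6.02)], [(0.026), (0.007), (-0.029), (-6.02)], [(0.024), (0.007), (-0.032), (-6.02)], [(0.02), (0.0069), (-0.034), (-6.02)], [(0.016), (0.007), (-0.036), (-6.02)], [(0.012), (0.007), (-0.037), (-6.02)]

n 8 from [0.589  0.027  0.2358] -81.56 q1 end -29.3 q6 end 4.1
```

{"name": "send_rows", "arguments": {
  "commands": [
    [0.034, 0.007, -0.019, -6],
    [0.032, 0.007, -0.023, -6],
    [0.03, 0.007, -0.026, -6],
    [0.026, 0.007, -0.029, -6],
    [0.024, 0.007, -0.032, -6],
    [0.02, 0.007, -0.034, -6],
    [0.016, 0.007, -0.036, -6],
    [0.012, 0.007, -0.037, -6]
  ]
}}

```text
time_s: 12.58
ee_pos: [0.4746, -0.2669, 0.1792]
tcp_rot: [-90.0, 0.2, -33.4]
force: [0.1, -0.3, 0.2]
opening: 0.994
```

{"name": "send_rows", "arguments": {
  "commands": [
    [0, 0, 0, 0],
    [0, 0, 0, 0]
  ]
}}

```text
time_s: 12.82
ee_pos: [0.4756, -0.2658, 0.18]
tcp_rot: [-90.0, 0.1, -33.6]
force: [0.2, 0.2, -0.4]
opening: 0.996
```

```bash
python3 - <<'E'
from h import *
im,d,cp,s=shoot("wrist","w6"); goto(.476,-.267,.18,-33.4)
print(eyes.camera_params('wrist')['view'].round(4).tolist(),[proj(p,cp).round(1) for p in ([.525,-.3,.036],[.476,-.267,.03],[.37,-.195,.036])])
E
```

```text
t 12.875 pos [ 0.476  -0.2656  0.1805] rot [-89.98   0.09 -33.55] tool shift [ 0.0008  0.0005 -0.0012] twist -0.15 rows>= 0.02 dw [-0.     -0.0014 -0.0005]
[[0.5527, 0.8334, 0.0005, -0.042], [-0.8006, 0.5311, -0.2775, 0.5442], [-0.2315, 0.1529, 0.9607, -0.1783], [0.0, 0.0, 0.0, 1.0]] [array([253. , 228.3]), array([253.3, 176.9]), array([254.5,  47.9])]
```

View pics/w6.png

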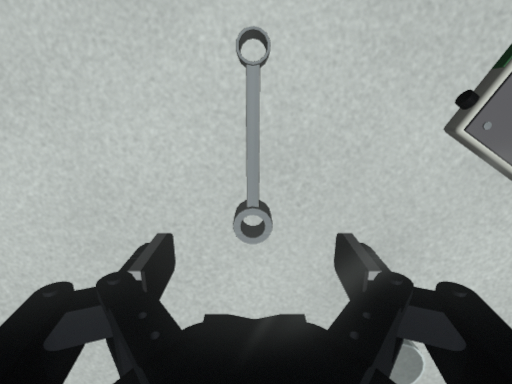

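```bash
python3 - <<'E'
from h import *
im,d,cp,f=load('w6'); 
a=im[195:250,225:280,::-1]; b=im[20:75,225:280,::-1]
c=np.hstack([a,b]); cv2.imwrite("pics/w6z.png",cv2.resize(cv2.convertScaleAbs(c,alpha=1.4),None,fx=7,fy=7,interpolation=cv2.INTER_CUBIC))
P,u,v=world(d,cp,np.ones(d.shape,bool))
m=(P[:,2]>.033)&(P[:,2]<.042)&(u>200)&(u<300)
for l,k in (('boss',m&(v>190)&(v<250)),('ring',m&(v<90))): print(l,k.sum(),P[k].mean(0),np.median(P[k],0),[u[k].min(),u[k].max(),v[k].min(),v[k].max()])
g=cv2.cvtColor(im,cv2.COLOR_RGB2GRAY)
for r in (80,110,140,170,195): print(r,g[r,240:266])
E
```

```text
boss 698 [ 0.52228825 -0.29889572  0.03493076] [ 0.52177067 -0.29864999  0.03496838] [np.int64(233), np.int64(272), np.int64(208), np.int64(243)]
ring 363 [ 0.3671435  -0.19478041  0.03496759] [ 0.36721154 -0.19410471  0.03496322] [np.int64(236), np.int64(270), np.int64(26), np.int64(65)]
80 [132 133 132 131 130 121  97  94  96  98  99  99  99  99  98  97  97  97
  98 100 113 135 134 135 135 135]
110 [130 131 133 136 137 125  87  94  97  97  99  99  99  99  97  97  96  97
  97 107 131 130 131 131 132 134]
140 [128 128 127 125 125 116  93  92  96  96  97  98  97  97  96  95  94  95
  93 103 130 132 132 132 130 131]
170 [130 131 132 132 132 122  98  95  96  97  96  96  96  96  94  94  94  94
  94 105 126 126 126 127 128 126]
195 [124 127 130 132 132 132 119  88  98  97  97  96  95  95  96  95  95  94
  93 108 128 130 131 132 134 134]
```

View pics/w6z.png

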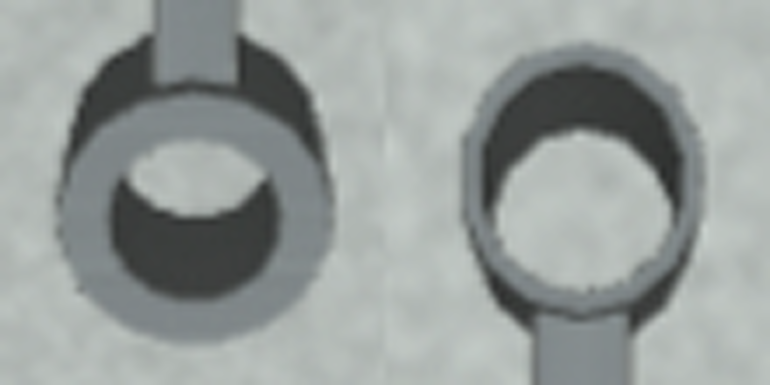

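```bash
python3 - <<'E'
from h import *
im,d,cp,f=load('w6'); 
e=ray(252.64,225.64,.036,cp); r=ray(252.8,45.2,.036,cp); w=r-e; L=np.linalg.norm(w)
print(e,r,L,np.degrees(np.arctan2(w[1],w[0])))
b=e+w/L*.057; print(b)
V=cp['view']; C=-V[:3,:3].T@V[:3,3]
# tool frame using fixed cam-in-tool offset and vision: camera frame -> tool
off=np.array([-.0715,-.1417,.0004]); a=np.arctan2(.28,.96)
# tool axes from camera: z_tool=cam right; rot
zt=V[0,:3]; yt=np.array([0,0,-1]); xt=np.cross(yt,zt)
for q in (e,b,r): print('tool xyz', [round(float((q-C)@k+o),4) for k,o in zip((xt,yt,zt),off)])
print(f['p'],f['r'])
E
```

```text
[ 0.52204272 -0.2985388   0.036     ] [ 0.36715041 -0.19506004  0.036     ] 0.18627796555883738 146.2543427391181
[ 0.47464655 -0.26687489  0.036     ]
tool xyz [0.0553, 0.1442, -0.0014]
tool xyz [-0.0017, 0.1442, -0.0012]
tool xyz [-0.1309, 0.1442, -0.0009]
[ 0.47560139 -0.26576764  0.18003082] [-89.97080452   0.14595639 -33.60759861]
```

{"name": "send_rows", "arguments": {
  "commands": [
    [-0.001, 0.05, -0.001, 0],
    [0, 0.05, 0, 0],
    [0, 0.04, 0, 0],
    [0, 0.02, 0, 0],
    [0, 0.01, 0, 0],
    [0, 0, 0, 0],
    [0, 0, 0, 0]
  ]
}}

```text
time_s: 13.75
ee_pos: [0.4759, -0.2672, 0.0123]
tcp_rot: [-90.0, -0.1, -33.5]
force: [0.1, -0.9, -1.0]
opening: 0.998
```

```bash
python3 - <<'E'
from h import *
im,d,cp,s=shoot("wrist","w7"); goto(.4746,-.2669,.005,-33.6)
E
```

```text
t 13.8 pos [ 0.476  -0.2674  0.0124] rot [-90.01  -0.14 -33.54] tool shift [-0.0014  0.0074 -0.0003] twist 0.06 rows>= 0.12 dw [-0.0014  0.0005 -0.0074]
```

View pics/w7.png

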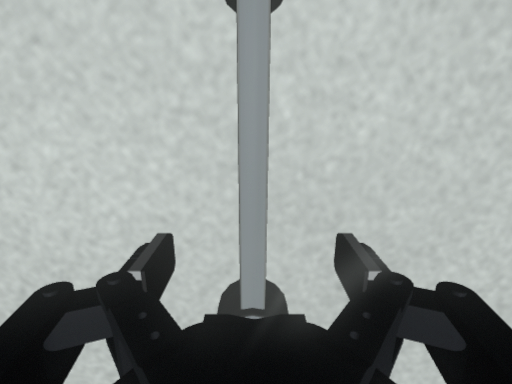

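{"name": "send_rows", "arguments": {
  "commands": [
    [-0.0005, 0.004, 0, 0],
    [0, 0.003, 0, 0],
    [0, 0, 0, 0]
  ]
}}

```text
time_s: 14.18
ee_pos: [0.4742, -0.2665, 0.0039]
tcp_rot: [-90.0, 0.0, -33.6]
force: [0.1, -0.5, -0.0]
opening: 1.0
```

{"name": "send_rows", "arguments": {
  "commands": [
    [0, 0, 0, 0],
    [0, 0, 0, 0],
    [0, 0, 0, 0],
    [0, 0, 0, 0],
    [0, 0, 0, 0],
    [0, 0, 0, 0],
    [0, 0, 0, 0],
    [0, 0, 0, 0]
  ],
  "hand": 0,
  "force": 100
}}

```text
time_s: 15.18
ee_pos: [0.4745, -0.2668, 0.0045]
tcp_rot: [-90.0, -0.0, -33.6]
force: [-2.5, -0.0, 5.4]
opening: 0.14
```

```bash
python3 - <<'E'
from h import *
goto(.4746,-.2669,.005,-33.6); s=arm.sense(); print(s['force'],s['wrist_torque'],s['opening'])
E
```

```text
t 15.175 pos [ 0.4745 -0.2668  0.0045] rot [-9.003e+01 -2.000e-02 -3.357e+01] tool shift [ 0.0002 -0.0005 -0.    ] twist 0.03 rows>= 0.01 dw [ 0.0001 -0.0001  0.0005]
[-2.53520234 -0.03639839  5.44848951] [ 0.01442576  0.37153323 -0.06195347] 0.1403916968956542
```

{"name": "send_rows", "arguments": {
  "commands": [
    [0, -0.003, 0, 0],
    [0, -0.01, 0, 0],
    [0, -0.03, 0, 0],
    [0, -0.04, 0, 0],
    [0, -0.04, 0, 0],
    [0, -0.035, 0, 0],
    [0, -0.015, 0, 0],
    [0, 0, 0, 0]
  ]
}}

```text
time_s: 16.18
ee_pos: [0.4749, -0.2668, 0.1776]
tcp_rot: [-90.0, -0.1, -33.6]
force: [0.2, -0.1, -5.8]
opening: 0.143
```

```bash
python3 - <<'E'
from h import *
im,d,cp,s=shoot("wrist","w8")
plan(.5418,.0591,.1775,-33.6,8); s=arm.sense(); print(s['force'],s['wrist_torque'],s['opening'],s['ee_pos'])
E
```

```text
[np.float64(-0.015), np.float64(-0.0002), np.float64(0.039), np.float64(0.01)], [np.float64(-0.016), np.float64(-0.0001), np.float64(0.038), np.float64(0.01)], [np.float64(-0.015), np.float64(-0.0002), np.float64(0.039), np.float64(0.01)], [np.float64(-0.016), np.float64(-0.0001), np.float64(0.038), np.float64(0.01)], [np.float64(-0.015), np.float64(-0.0002), np.float64(0.039), np.float64(0.01)], [np.float64(-0.016), np.float64(-0.0001), np.float64(0.038), np.float64(0.01)], [np.float64(-0.015), np.float64(-0.0002), np.float64(0.039), np.float64(0.01)], [np.float64(-0.016), np.float64(-0.0001), np.float64(0.038), np.float64(0.01)]

n 8 from [ 0.4742 -0.2663  0.1763] -33.55 q1 end 6.2 q6 end 39.8
[ 0.28960653  0.33649733 -5.02338551] [0.00595787 0.07960778 0.02898153] 0.14227900019424647 [ 0.47416458 -0.26627767  0.17629733]
```

View pics/w8.png

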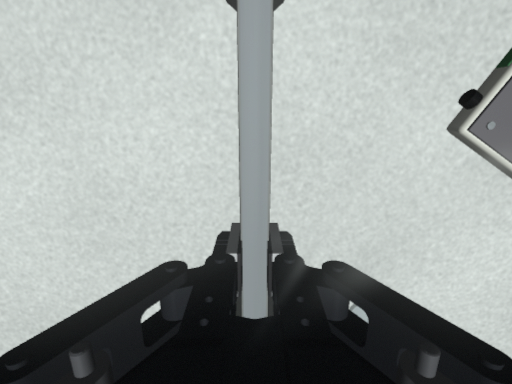

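{"name": "send_rows", "arguments": {
  "commands": [
    [-0.01, 0, 0.025, 0],
    [-0.02, 0, 0.05, 0],
    [-0.022, 0, 0.055, 0],
    [-0.022, 0, 0.055, 0],
    [-0.022, 0, 0.055, 0],
    [-0.018, 0, 0.044, 0],
    [-0.008, 0, 0.018, 0],
    [-0.002, 0, 0.006, 0]
  ]
}}

```text
time_s: 17.23
ee_pos: [0.5403, 0.0593, 0.1754]
tcp_rot: [-90.1, 0.1, -33.5]
force: [1.1, -0.1, -5.7]
opening: 0.143
```

{"name": "send_rows", "arguments": {
  "commands": [
    [0, 0, 0, 0],
    [0, 0, 0, 0]
  ]
}}

```text
time_s: 17.48
ee_pos: [0.5412, 0.0573, 0.1769]
tcp_rot: [-90.0, 0.0, -33.7]
force: [-0.4, 0.0, -5.4]
opening: 0.138
```

```bash
python3 - <<'E'
from h import *
for n,(x0,y0,x1,y1) in {"wrist":(0,0,512,384),"scene":(220,130,320,230),"top":(200,140,300,230)}.items():
    im,d,cp,s=shoot(n,n+"9"); c=im[y0:y1,x0:x1,::-1]; k=min(700//c.shape[1],590//c.shape[0])
    cv2.imwrite(f"pics/{n}9z.png",cv2.resize(cv2.convertScaleAbs(c,alpha=1.9),None,fx=k,fy=k,interpolation=cv2.INTER_CUBIC)); print(n,k, proj([.5897,.0273,.138],cp),proj([.5897,.0273,.168],cp),proj([.5897,.0273,.204],cp))
goto(.5418,.0591,.1725,-33.6);s=arm.sense();print(s['opening'],s['force'])
E
```

```text
wrist 1 [256.6308176  281.53168512] [256.98485295 309.04958996] [257.59463511 356.44578218]
scene 5 [263.82652588 187.85615867] [264.15959578 179.73744111] [264.577057   169.56164989]
top 6 [245.61831561 185.73008634] [245.30213066 184.25249411] [244.90265746 182.38568003]
t 17.625 pos [0.5414 0.0576 0.1772] rot [-9.001e+01 -1.000e-02 -3.365e+01] tool shift [-0.0005  0.0047  0.0015] twist -0.05 rows>= 0.08 dw [ 0.0004  0.0015 -0.0047]
0.1403490532743088 [ 0.80887646  0.17255111 -5.24343146]
```

View pics/scene9z.png

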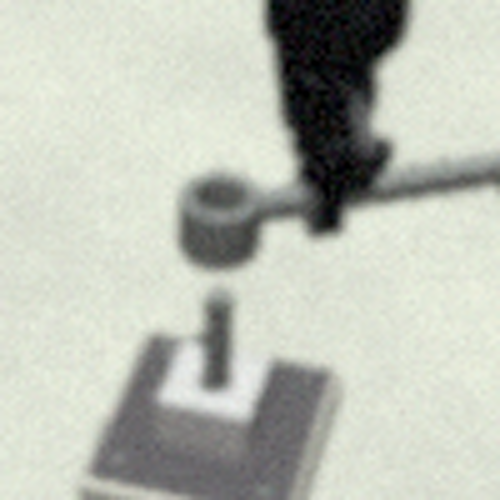

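View pics/top9z.png

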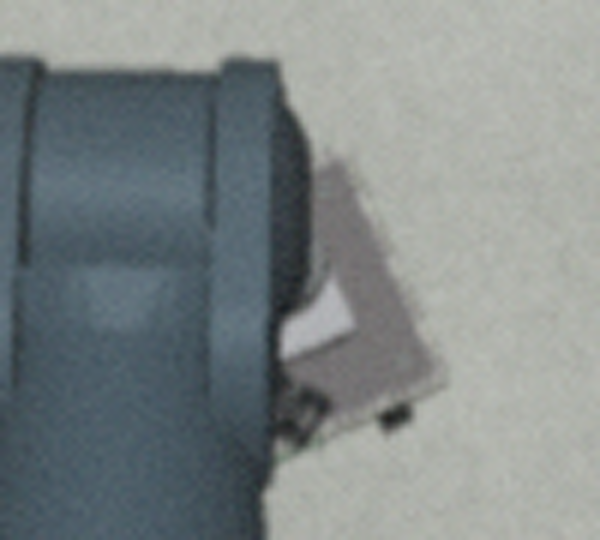

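View pics/wrist9z.png

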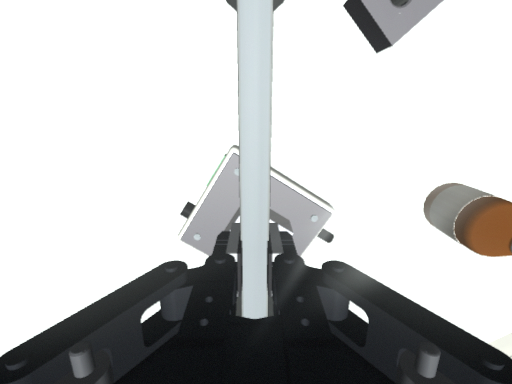

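{"name": "send_rows", "arguments": {
  "commands": [
    [-0.0003, 0.0024, 0.0007, 0],
    [0, 0.0023, 0.0006, 0],
    [0, 0, 0, 0],
    [0, 0, 0, 0],
    [0, 0, 0, 0]
  ]
}}

```text
time_s: 18.25
ee_pos: [0.5419, 0.0599, 0.1725]
tcp_rot: [-90.0, -0.0, -33.6]
force: [0.3, 1.1, -5.3]
opening: 0.145
```

```bash
python3 - <<'E'
from h import *
im,d,cp,s=shoot("scene","scene10"); goto(.5418,.0591,.1725,-33.6);print(s['opening'],s['force'])
P,u,v=world(d,cp,np.ones(d.shape,bool))
m=(abs(P[:,0]-.59)<.03)&(abs(P[:,1]-.027)<.03)&(P[:,2]>.195)&(P[:,2]<.212)
Q=P[m]; print('boss top',m.sum(),np.median(Q,0),Q.min(0),Q.max(0),(Q.min(0)+Q.max(0))/2)
m=(abs(P[:,0]-.59)<.03)&(abs(P[:,1]-.027)<.03)&(P[:,2]>.08)&(P[:,2]<.142)
Q=P[m]; print('post',m.sum(),np.median(Q,0),Q.max(0),Q.min(0))
for z in(.138,.168,.204): print(z,proj([.5897,.0273,z],cp).round(1))
# ring height from scene for levelness
rg=np.array([.5897,.0273])+.188*np.array([-.8329,.5534])
m=(np.hypot(P[:,0]-rg[0],P[:,1]-rg[1])<.03)&(P[:,2]>.15)&(P[:,2]<.23);Q=P[m];print('ring',m.sum(),Q[:,2].max(),np.percentile(Q[:,2],[5,95]),np.median(Q,0))
m=(np.hypot(P[:,0]-.5897,P[:,1]-.0273)<.03)&(P[:,2]>.15)&(P[:,2]<.23);Q=P[m];print('boss',np.percentile(Q[:,2],[5,95]),Q[:,2].max())
c=im[110:230,220:360,::-1]; cv2.imwrite("pics/s10z.png",cv2.resize(cv2.convertScaleAbs(c,alpha=2),None,fx=5,fy=5,interpolation=cv2.INTER_CUBIC))
E
```

```text
t 18.3 pos [0.5419 0.0599 0.1725] rot [-9.000e+01 -1.000e-02 -3.355e+01] tool shift [ 0.0004  0.     -0.0007] twist 0.05 rows>= 0.01 dw [-0.0001 -0.0008 -0.    ]
0.1448681620815448 [ 0.2877657   1.05776578 -5.31592183]
boss top 164 [0.5895725  0.03400049 0.20252075] [0.56210422 0.0069328  0.19501242] [0.6148696  0.05687534 0.20684628] [0.58848691 0.03190407 0.20092935]
post 99 [0.59496037 0.03207937 0.11271145] [0.598824   0.03786945 0.1412296 ] [0.58457317 0.02194747 0.08046285]
0.138 [263.8 187.9]
0.168 [264.2 179.7]
0.204 [264.6 169.6]
ring 196 0.2058326677802468 [0.17107346 0.20438855] [0.44545029 0.13419309 0.19373552]
boss [0.1731141  0.20503219] 0.20684628022300997
```

View pics/s10z.png

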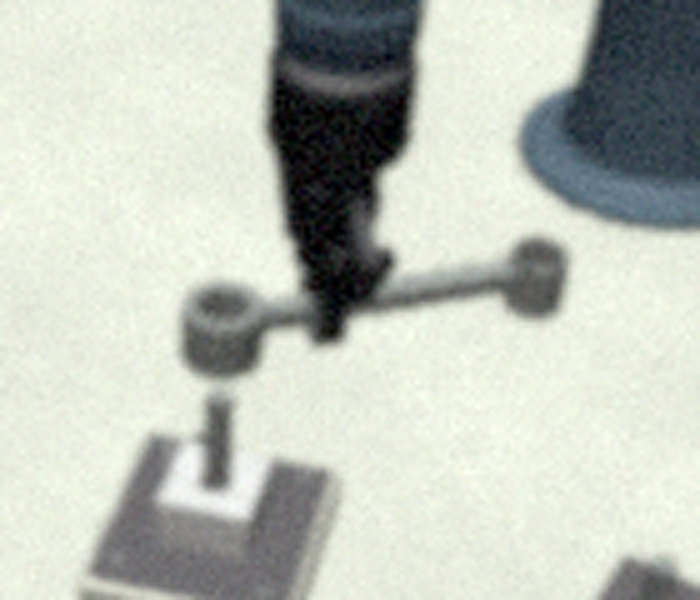

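```bash
python3 - <<'E'
from h import *
im,d,cp,f=load('scene10')
V=cp['view']
print(V.shape)
a=im[160:200,244:284,::-1]; cv2.imwrite("pics/s10q.png",cv2.resize(cv2.convertScaleAbs(a,alpha=2.2),None,fx=14,fy=14,interpolation=cv2.INTER_CUBIC))
# predicted outlines
th=np.linspace(0,2*np.pi,60)
b=cv2.resize(cv2.convertScaleAbs(a,alpha=2.2),None,fx=14,fy=14,interpolation=cv2.INTER_CUBIC)
for r,z,c in((.023,.204,(0,0,255)),(.014,.204,(0,255,0)),(.023,.168,(255,0,0)),(.008,.138,(255,0,255)),(.008,.07,(0,200,255))):
    q=np.array([proj([.5897+r*np.cos(t),.0273+r*np.sin(t),z],cp) for t in th]); q=((q-[244,160]+.5)*14).astype(int)
    cv2.polylines(b,[q],True,c,1)
cv2.imwrite("pics/s10o.png",b)
print(arm.sense()['ee_pos'],arm.sense()['time_s'])
E
```

```text
(4, 4)
[0.54191267 0.05992333 0.17251978] 18.3
```

View pics/s10o.png

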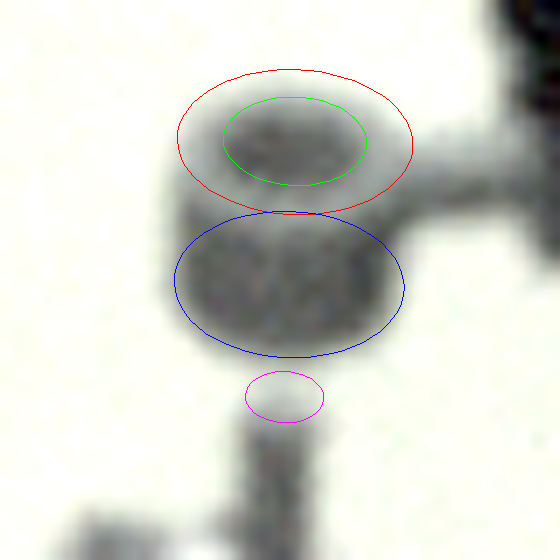

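```bash
python3 -c "
from station import arm
s=arm.sense();print(s['time_s'],abs(s['joint_vel']).max(),s['force'],s['opening']);print(arm.job_done())"
```

```text
18.3 0.04075819565570743 [ 0.2493859  -0.20473519 -4.67810975] 0.1448904624483616
the job is handed in; nothing more can be done
None
```

The tall post is standing fully home in the mixer's socket and released. The tube holder is held level at its balance point with its eye over the post. I handed the job in at 18.3 s.

- **Post:** it went in freely until it touched bottom at about 10 N. After release, the depth reading put its top at about 0.137–0.138 m, against the 0.138 m expected.
- **Holder:** I gripped the bar at about the balance point with 100 N. The measured load of about 5 N agrees with its mass. In the scene camera the boss and ring tops were within about 1 mm of the same height, so it is level.
- **Eye over post:** the underside of the boss is about 0.168 m up, 3 cm above the post top. By arm position and the wrist camera it is centred to about 1–2 mm.
- **Disagreements:** single pose readings scattered by about 1 mm. In the scene camera both the boss and the post sat up to about 2 pixels (several mm) from where the calibration predicted. The offset was mostly shared by the two, but they differed by about a pixel (roughly 3 mm) along the view. The wrist camera also measured the holder about 1% short.
- **Not confirmed:** the top camera could not check the centring because the arm blocked its view.
- **Bystanders:** the short post, bottle and beaker were not touched.

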